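Seat the clock backplate and hold the sprung clamp arm at its stop

TASK

Pick up the brass clock backplate by its upright bridge, lower it over the fixture's two locating pins (either way round, without dropping it) until it lies flush on the green base, and let go of it. Then swing the spring-loaded clamp arm by its red post, against its spring, all the way to its stop so that its tongue reaches over the plate, and finish the program while still holding it there, as it springs back if released. Leave the glass jar, the black loupe and the brass gear where they stand.

Things in the scene. Friction and masses are not known exactly. Their poses are not given: they have to be found in the camera images.
- backplate: Loose brass plate 110 (x) x 64 (y) x 6 (z) mm, about 0.42 kg, lying flat. Origin: centre of its underside. Two through holes of 10.5 mm diameter on its x axis, at x = +42 and -42 mm. In its middle stands the bridge to grip it by: a solid bar 40 (x) x 14 (y) mm, rising from the plate's top to 40 mm above the underside; pinch it across y. It is the same when turned by half a turn.
- fixture: Fixed green steel base, 25 mm high. Origin at table level, straight below the middle between the two pins; the base spans x -100 to +110 and y -83 to +47 mm about it. Two upright steel pins of 8 mm diameter (tapered tips) at x = +42 and -42 mm, y = 0, rising 14 mm above the base's top (39 mm above the table). A black stop block, 12 x 10 x 18 mm, stands beside the seat at x = +10, y = -47 mm.
- seat (a point): Point on the top face of the base midway between the pins, 25 mm above the table; axes as the fixture's. The backplate's origin lies here when it is seated, with its x axis along the fixture's x either way round.
- clamp_arm (a joint): Angle of the clamp arm about its upright hinge: 0 at rest, where its spring pulls it back to, growing clockwise as seen from above to 1.2 rad at its stop. Held at the stop it needs about 4.5 N at the red post (about 1.5 N at rest).
- clamp_pivot (a point): On the clamp arm's hinge axis at the level of the base's top; x = +80, y = -58 mm in the fixture's frame, axes as the fixture's. The arm lies 35 to 43 mm above the table (over a seated plate); its hub and coil spring rise to 67 mm. A tongue 12 mm wide stands out 40 mm sideways from mid-arm, on the side towards which it swings.
- clamp_post (a point): Mid-height of the red upright post at the clamp arm's free end: 12 mm diameter, 90 mm from the hinge axis, spanning 43 to 80 mm above the table (this point: 62 mm). From hinge to post the arm points along the fixture's -x at the stop, and 1.2 rad counterclockwise of that (seen from above) at rest.
- jar: Bystander: small glass jar with a brass ball on its lid, 66 mm across, 66 mm high. Origin: centre of its underside.
- loupe: Bystander: black eye loupe standing on its wide end, 34 mm across, 34 mm high. Origin: centre of its underside.
- gear: Bystander: brass gear lying flat, 58 mm across, with a steel arbor up to 28 mm high. Origin: centre of its underside.
There are look-alikes about, which are no part of the job. What is shaped like the backplate but grey or pink is not meant.

How it is judged:
By the outcome, as a careful person would: the job done as asked, in the order asked, and still so for the second after the job is handed in, while the arm keeps its last pose, push and grip.
It also fails if it takes over 56 s, if anything falls off the work surface, if the arm or the gripper's body presses on something with over 40 N, if the wrist force passes 120 N, or if a joint passes its speed limit or range.

ROBOT

A 6-joint arm with a two-finger parallel gripper is mounted at the origin on the work surface. World frame = base frame: x ahead of the robot, y to its left, z up, the work surface at z = 0. Lengths are in m, angles in rad, forces in N, time in s.
With the tool pointing down it reaches from about 0.375 to 0.9 m from the base axis. Payload 3.1 kg.
Tool frame: the origin (TCP) lies between the finger pads; the fingertips stand 17 mm ahead of it and the grasp point (between the pads) lies 2 mm behind it; z points along the fingers, y is the line along which they close (so a half turn about z gives the same grasp; the last joint's range is limited). The gripper opens to 85 mm and grips with 20 to 120 N. Pads are 22 mm wide; open, the fingers measure 114 mm over their backs; the gripper's body (76 mm by 85 mm) begins 54 mm behind the grasp point. The pads swing forward as they close: fully open they stand 13 mm farther back than shut.
Start: joints at [-1.399, 0.527, 1.433, -0, 1.181, -0.178], TCP at [0.215, -0.587, 0.248] pointing down, gripper open.
Joint ranges: [-3.08, 3.08], [-0.75, 2.2], [0.22, 2.44], [-1.43, 4.57], [0, 2.65], [-2.85, 2.85]. Speed limits (rad/s): [2.79, 2.79, 3.14, 3.14, 3.14, 3.14].

INTERFACE

Orientations are given as a unit quaternion [x, y, z, w].
In Python, from station import sense, vision, order gives the robot as it stands.
- The arm moves only by the shell command python3 -m crank 'ROWS' [OPENING] [FORCE]. ROWS is JSON, a list of rows, each an object with "dp": the shift along the world's x, y, z in units of 30 mm (1.0 is 30 mm), a list of three; "angular": the turn, a rotation vector about the world's x, y, z in degrees, a list of three. In form: [{"dp": [dx, dy, dz], "angular": [ax, ay, az]}, ...]. A call has 1 to 20 rows; each row shifts and turns the commanded pose from where the row before left it; what a row does not reach is not made up. A row lasts 1/10 s, in which the tool goes at most 50 mm and 8.59 degrees, less where a joint would pass 70% of its speed; a pose out of reach is approached as far as the arm can. A call is refused whole if a number of a shift passes 1 or a number of a turn 8.59, either way. A call with a gripper value outside its range is refused whole. OPENING is the closure, from 0 (fully open) to 1 (shut), set as the call begins (- or left out, the last holds). The fingers move at their own pace and stop on an object; FORCE is the grip in N (left out, the last holds). Time passes only in rows, so rows that do not move let the fingers close. It gives the time, the measured TCP pose, the force, the opening and the grip force at its end, in the units of the state.
- sense(): the state, without advancing time (a new reading comes with each control period).
- vision.snapshot(name): name is "scene" or "top" or "wrist"; returns a dict with "image" (480x640x3 uint8, blue, green, red), "range_z" (480x640 float32, m along the optical axis (not along the pixel's ray), 0 where there is no reading), "mtx" (3x3 intrinsics, pixels), "pose" (4x4, takes a point from camera to world coordinates); the wrist camera has in their place "mount" (4x4, takes a point from camera to tool coordinates, whose origin is the TCP and whose axes are the flange's). Camera axes: x right, y down, z forward; pixel columns grow to the right and rows downward; lengths in m; the calibration is good to about 2 mm. A picture is of the moment at which its call begins: read the wrist's pose just before it.
- order.sign_off(): hands the job in; it is judged then, once.
The state is a dict: "t": time; "q": joint angles; "qd": joint speeds; "tau": joint torques, N m; "tcp_pos": TCP position; "tool_rot": TCP orientation; "force": force on the tool from outside, world axes, zero at the start; "ft_torque": the same for the moment, N m; "finger_gap": opening from 0.0 (shut) to 1.0 (fully open); "gripper_force": force on a finger pad.
Only numpy, scipy, OpenCV 4.12 (cv2) and the standard library are available. Lean on these libraries where they do the work, as an engineer would, in place of code of your own. Each camera call takes 0.05 s, during which the arm holds its last target. There are 200 camera calls.

## Working session

There is one attempt and no reset: what is moved stays moved. The work goes in short steps, Python scripts to look and compute and a shell command to move; the robot and the scene stay as the last step left them, time stands still between calls to the robot, and variables do not carry over. Pictures are saved under pics/ and viewed, at most 13 in all, crops included, and the job is handed in when it is done.

```bash
ls; mkdir -p pics; python3 - <<'E'
from station import sense, vision
import cv2, numpy as np
s=sense(); print(s)
for n in ("scene","top"):
    d=vision.snapshot(n); cv2.imwrite(f"pics/{n}0.png",d["image"]); np.savez(f"{n}0.npz",**{k:v for k,v in d.items()})
    print(n,d["mtx"].round(1).tolist(),d["pose"].round(3).tolist())
E
```

```text
pics
{'t': 0.0, 'q': array([-1.39854286e+00,  5.28478105e-01,  1.43393457e+00, -1.00685168e-05,
        1.18139914e+00, -1.78517607e-01]), 'qd': array([-0.0006629 , -0.00084445, -0.0001341 ,  0.00150603, -0.00152293,
        0.00090549]), 'tau': array([-8.32644673e-04, -4.42354345e+01, -1.78025436e+01, -1.35716355e-04,
        8.27031385e-03,  2.41525430e-05]), 'tcp_pos': array([ 0.21465717, -0.58623902,  0.24731599]), 'tool_rot': array([ 9.84658400e-01,  1.74489551e-01, -1.17995941e-06, -1.10958895e-03]), 'force': array([-0.40023768, -0.88793026,  0.72363474]), 'ft_torque': array([ 0.00685796,  0.06530101, -0.00161701]), 'gripper_force': 0.0, 'finger_gap': 1.0028747230468704}
scene [[474.1, 0.0, 321.9], [0.0, 474.1, 243.1], [0.0, 0.0, 1.0]] [[-0.879, 0.387, -0.279, 0.693], [0.477, 0.724, -0.499, 0.345], [0.009, -0.571, -0.821, 0.786], [0.0, 0.0, 0.0, 1.0]]
top [[591.8, 0.0, 314.0], [0.0, 591.8, 246.2], [0.0, 0.0, 1.0]] [[-0.003, -0.998, 0.056, 0.397], [-1.0, 0.004, 0.01, -0.065], [-0.011, -0.055, -0.998, 1.349], [0.0, 0.0, 0.0, 1.0]]
```

View pics/top0.png

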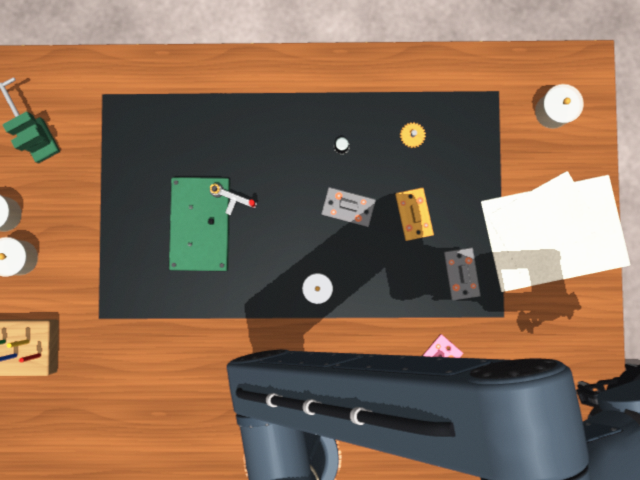

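View pics/scene0.png

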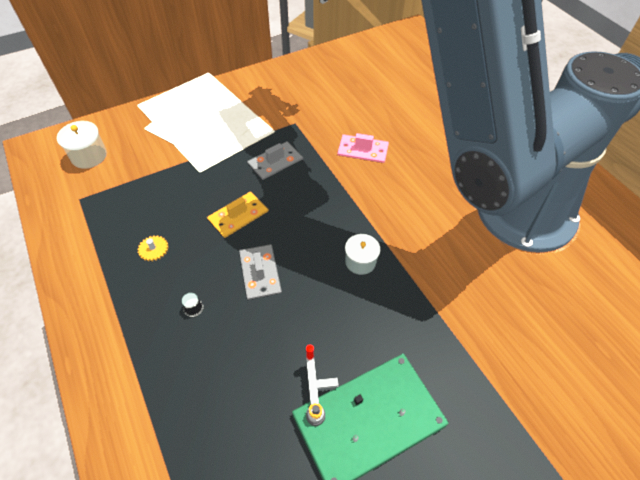

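The top view shows the brass plate at about (414,213), with its long axis near vertical. The green base is at (199,223), with pins near (191,205) and (190,243). The hinge is at (215,189), the red post at (252,203), the stop block at (211,220), the loupe at (342,145), the gear at (413,135) and the jar at (317,289). The scene view agrees, and the grey and pink plates are decoys.

```bash
cat > h.py <<'E'
import numpy as np, cv2
def ray(uv,K,T,z):
    uv=np.atleast_2d(np.asarray(uv,float)); d=np.c_[(uv-K[:2,2])/[K[0,0],K[1,1]],np.ones(len(uv))]@T[:3,:3].T
    return T[:3,3]+d*((z-T[2,3])/d[:,2])[:,None]
def blobs(img,lo,hi,n=1,roi=None,k=3):
    m=cv2.inRange(cv2.cvtColor(img,cv2.COLOR_BGR2HSV),lo,hi)
    if roi: 
        z=np.zeros_like(m); a,b,c,d=roi; z[b:d,a:c]=m[b:d,a:c]; m=z
    m=cv2.morphologyEx(m,cv2.MORPH_CLOSE,np.ones((k,k)))
    cs,_=cv2.findContours(m,cv2.RETR_EXTERNAL,cv2.CHAIN_APPROX_NONE)
    return sorted(cs,key=cv2.contourArea)[::-1][:n]
def rect(c,K,T,z):
    p=ray(c[:,0]+0.0,K,T,z); return p,cv2.minAreaRect((p[:,:2]*1000).astype(np.float32))
E
python3 - <<'E'
from h import *
for n in("top","scene"):
    d=np.load(n+"0.npz"); K,T,I,R=d["mtx"],d["pose"],d["image"],d["range_z"]
    roi=(380,170,450,250) if n=="top" else (195,180,280,245)
    c=blobs(I,(15,120,60),(35,255,255),1,roi)[0]; print(n,"plate",rect(c,K,T,.006)[1])
    c=blobs(I,(60,100,30),(90,255,255),1,(150,150,250,300) if n=="top" else (270,340,480,480),9)[0]; print("base",rect(c,K,T,.025)[1], cv2.boundingRect(c))
    for nm,cc in (("red",blobs(I,(0,200,120),(5,255,255),1,(240,190,262,215) if n=="top" else (295,335,325,362))),):
        m=cc[0][:,0].mean(0); print(nm,m,cv2.boundingRect(cc[0]),ray(m,K,T,.080 if n=="top" else .07))
d=np.load("top0.npz");K,T=d["mtx"],d["pose"]
for nm,p,z in (("pin",(191,205.5),.039),("pin",(190,243),.039),("hub",(215,189),.067),("jar",(317,289),.066),("loupe",(342,145),.034),("gear",(413,135),.01),("grey",(348,206),.006)): print(nm,ray(p,K,T,z).round(4))
I=d["image"][165:285,155:275]; a=cv2.resize(I,(600,600),interpolation=cv2.INTER_CUBIC); cv2.imwrite("pics/fx.png",a)
E
```

```text
top plate ((544.732421875, -278.31903076171875), (112.60839080810547, 67.2128677368164), 11.669815063476562)
base ((523.113037109375, 207.89166259765625), (131.85287475585938, 210.5689697265625), 88.99988555908203) (169, 177, 61, 94)
red [251.69230769 202.30769231] (250, 200, 4, 6) [[0.56294743 0.08286508 0.08      ]]
scene plate ((547.7946166992188, -278.5289306640625), (112.3796615600586, 70.51759338378906), 11.63294506072998)
base ((527.9384155273438, 211.0981903076172), (135.48838806152344, 211.507568359375), 88.50225067138672) (292, 354, 156, 126)
red [309.38709677 351.32258065] (306, 345, 7, 14) [[0.56712568 0.08476443 0.07      ]]
pin [[0.5618 0.2232 0.039 ]]
pin [[0.478  0.2247 0.039 ]]
hub [[0.5943 0.1647 0.067 ]]
jar [[ 0.3755 -0.0574  0.066 ]]
loupe [[ 0.6975 -0.1145  0.034 ]]
gear [[ 0.7252 -0.2778  0.01  ]]
grey [[ 0.5631 -0.1284  0.006 ]]
```

View pics/fx.png

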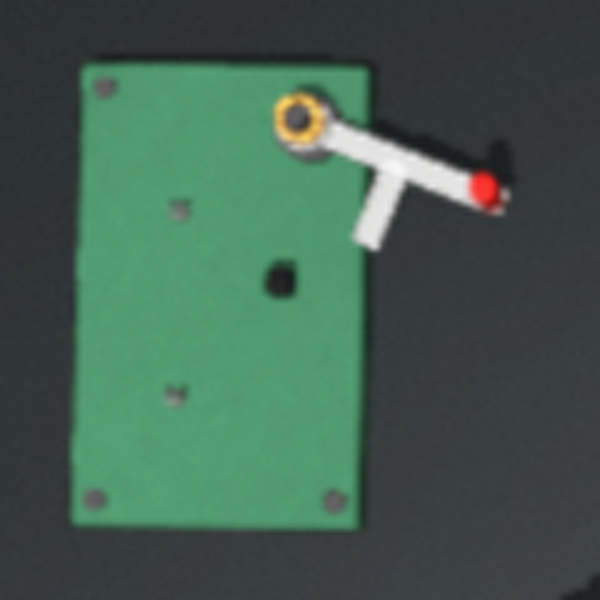

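The fixture sits at about (0.520, 0.224) with yaw −1°, and the pivot and post agree with the given geometry. The plate is at (0.545, −0.278) with yaw 11.7°, and its measured size matches. I'll move above the plate and check with the wrist camera.

```bash
python3 -m crank '[{"dp":[0.5,0.47,-0.1],"angular":[0,0,-0.7]},{"dp":[0.9,0.84,-0.14],"angular":[0,0,-0.7]},{"dp":[0.9,0.84,-0.14],"angular":[0,0,-0.7]},{"dp":[0.9,0.84,-0.14],"angular":[0,0,-0.7]},{"dp":[0.9,0.84,-0.14],"angular":[0,0,-0.7]},{"dp":[0.9,0.84,-0.14],"angular":[0,0,-0.7]},{"dp":[0.9,0.84,-0.14],"angular":[0,0,-0.7]},{"dp":[0.9,0.84,-0.14],"angular":[0,0,-0.7]},{"dp":[0.9,0.84,-0.14],"angular":[0,0,-0.7]},{"dp":[0.9,0.84,-0.14],"angular":[0,0,-0.7]},{"dp":[0.9,0.84,-0.14],"angular":[0,0,-0.7]},{"dp":[0.9,0.84,-0.14],"angular":[0,0,-0.7]},{"dp":[0.6,0.56,-0.1],"angular":[0,0,0]},{"dp":[0,0,0],"angular":[0,0,0]},{"dp":[0,0,0],"angular":[0,0,0]}]'
cat >> h.py <<'E'
def wrist(name):
    from station import sense,vision
    from scipy.spatial.transform import Rotation as Ro
    s=sense(); d=vision.snapshot("wrist"); P=np.eye(4); P[:3,:3]=Ro.from_quat(s["tool_rot"]).as_matrix(); P[:3,3]=s["tcp_pos"]
    cv2.imwrite(f"pics/{name}.png",d["image"]); T=P@d["mount"]
    np.savez(name+".npz",image=d["image"],range_z=d["range_z"],mtx=d["mtx"],pose=T); 
    x=P[:3,0]; print("tcp",s["tcp_pos"].round(4),"yaw",np.degrees(np.arctan2(x[1],x[0])).round(2),"zax",P[:3,2].round(4),"F",s["force"].round(1),"q6",s["q"][5].round(2),"t",s["t"])
    return d["image"],d["range_z"],d["mtx"],T
E
python3 - <<'E'
from h import *
I,R,K,T=wrist("w1"); print(T.round(3).tolist())
c=blobs(I,(15,110,50),(35,255,255),1)[0]; print(rect(c,K,T,.006)[1],cv2.boundingRect(c))
E
```

```text
t: 1.6
tcp_pos: [0.5447, -0.2783, 0.1956]
tool_rot: [0.995, 0.103, -0.001, -0.0]
force: [-0.1, 0.2, -0.2]
finger_gap: 1.002
gripper_force: 0.0
tcp [ 0.5447 -0.2783  0.1956] yaw 11.79 zax [-1.3e-03  3.0e-04 -1.0e+00] F [-0.1  0.2 -0.2] q6 0.71 t 1.6
[[0.203, -0.936, -0.289, 0.618], [-0.979, -0.195, -0.059, -0.262], [-0.001, 0.295, -0.956, 0.321], [0.0, 0.0, 0.0, 1.0]]
((668.9081420898438, -485.2098083496094), (176.7125244140625, 84.77558898925781), 26.793245315551758) (543, 0, 97, 221)
```

View pics/w1.png

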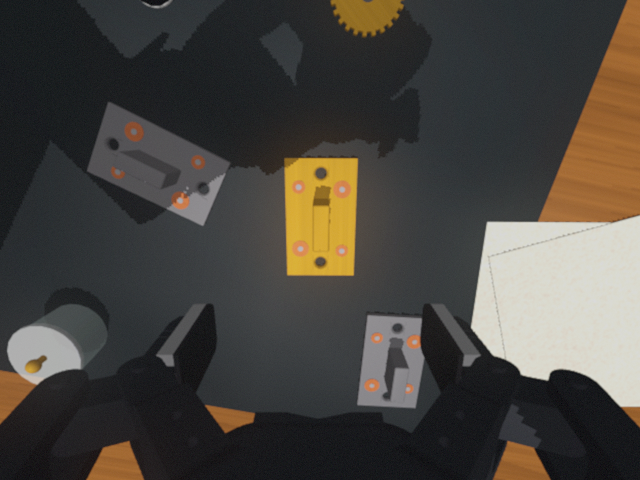

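The wrist view shows the brass plate at pixel (320,215), with its holes at (320,173) and (320,262). It is well lit and aligned with the tool. I'll measure it from the contour and the holes.

```bash
cat >> h.py <<'E'
def holes(I,K,T,roi,z,vmax=70,lo=40,hi=400):
    a,b,c,d=roi; m=(cv2.cvtColor(I,cv2.COLOR_BGR2GRAY)[b:d,a:c]<vmax).astype(np.uint8)
    n,_,st,ce=cv2.connectedComponentsWithStats(m)
    return [((ce[i]+[a,b]).round(1),st[i][2:].tolist(),ray(ce[i]+[a,b],K,T,z)[0].round(4)) for i in range(1,n) if lo<st[i][4]<hi]
E
python3 - <<'E'
from h import *
d=np.load("w1.npz");I,K,T=d["image"],d["mtx"],d["pose"]
c=blobs(I,(15,110,50),(35,255,255),1,(270,145,375,290))[0]; print(rect(c,K,T,.006)[1])
for h in holes(I,K,T,(305,162,337,275),.006): print(h)
E
```

```text
((544.6930541992188, -278.7633056640625), (111.15487670898438, 65.2500228881836), 11.584586143493652)
```

```bash
python3 -m crank '[{"dp":[0,-0.015,-0.3],"angular":[0,0,-0.2]},{"dp":[0,0,-0.7],"angular":[0,0,0]},{"dp":[0,0,-0.8],"angular":[0,0,0]},{"dp":[0,0,-0.8],"angular":[0,0,0]},{"dp":[0,0,-0.8],"angular":[0,0,0]},{"dp":[0,0,-0.7],"angular":[0,0,0]},{"dp":[0,0,-0.5],"angular":[0,0,0]},{"dp":[0,0,-0.4],"angular":[0,0,0]},{"dp":[0,0,-0.25],"angular":[0,0,0]},{"dp":[0,0,-0.1],"angular":[0,0,0]},{"dp":[0,0,0],"angular":[0,0,0]}]' 0.3 40
python3 -m crank '[{"dp":[0,0,0],"angular":[0,0,0]},{"dp":[0,0,0],"angular":[0,0,0]},{"dp":[0,0,0],"angular":[0,0,0]},{"dp":[0,0,0],"angular":[0,0,0]},{"dp":[0,0,0],"angular":[0,0,0]},{"dp":[0,0,0],"angular":[0,0,0]},{"dp":[0,0,0],"angular":[0,0,0]},{"dp":[0,0,0],"angular":[0,0,0]},{"dp":[0,0,0],"angular":[0,0,0]},{"dp":[0,0,0],"angular":[0,0,0]}]' 1 60
```

```text
t: 2.75
tcp_pos: [0.5449, -0.2794, 0.0357]
tool_rot: [0.995, 0.1, 0.0, 0.0]
force: [0.2, 0.6, -0.4]
finger_gap: 0.7
gripper_force: 0.0
t: 3.75
tcp_pos: [0.5452, -0.2796, 0.0364]
tool_rot: [0.995, 0.1, 0.001, 0.0]
force: [-1.7, 1.4, 5.0]
finger_gap: 0.146
gripper_force: 60.5
```

```bash
python3 -m crank '[{"dp":[0,0,0.2],"angular":[0,0,0]},{"dp":[0,0,0.5],"angular":[0,0,0]},{"dp":[0,0,0.8],"angular":[0,0,0]},{"dp":[0,0,0.9],"angular":[0,0,0]},{"dp":[0,0,0.9],"angular":[0,0,0]},{"dp":[0,0,0.7],"angular":[0,0,0]},{"dp":[0,0,0.4],"angular":[0,0,0]},{"dp":[0,0,0],"angular":[0,0,0]},{"dp":[0,0,0],"angular":[0,0,0]}]'
python3 - <<'E'
from h import *
I,R,K,T=wrist("w2")
c=blobs(I,(15,110,50),(35,255,255),1,(150,150,500,479))
if c: print(cv2.boundingRect(c[0]))
E
```

```text
t: 4.65
tcp_pos: [0.5441, -0.2788, 0.1669]
tool_rot: [0.995, 0.1, -0.001, -0.001]
force: [0.8, 0.8, -5.0]
finger_gap: 0.15
gripper_force: 59.1
tcp [ 0.5441 -0.2788  0.1669] yaw 11.5 zax [-0.0014  0.0011 -1.    ] F [ 0.8  0.8 -5. ] q6 0.71 t 4.65
(246, 181, 145, 210)
```

View pics/w2.png

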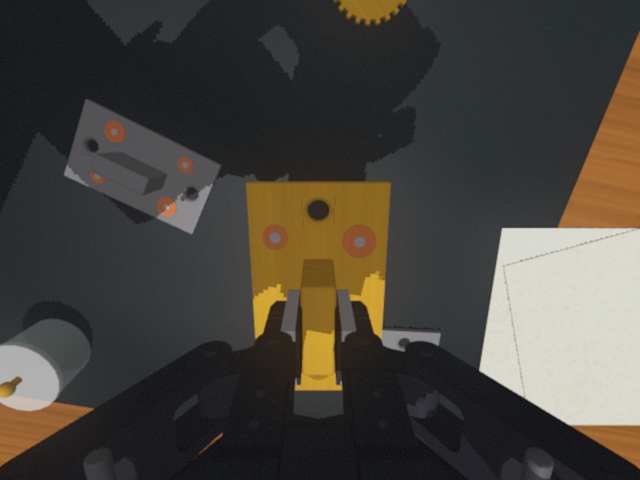

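The plate hangs level and is held by the bridge, with its far hole at (318,210) and far edge at row 182. The force of −5 N fits its weight. I'll carry it to just short of the fixture so both pins stay in view.

```bash
python3 -m crank '[{"dp":[-0.1,0.4,0.2],"angular":[0,0,-0.3]},{"dp":[-0.2,0.7,0.2],"angular":[0,0,-0.7]},{"dp":[-0.22,0.9,0.2],"angular":[0,0,-0.7]},{"dp":[-0.22,0.95,0.2],"angular":[0,0,-0.7]},{"dp":[-0.22,0.95,0],"angular":[0,0,-0.7]},{"dp":[-0.22,0.95,0],"angular":[0,0,-0.7]},{"dp":[-0.22,0.95,0],"angular":[0,0,-0.7]},{"dp":[-0.22,0.95,0],"angular":[0,0,-0.7]},{"dp":[-0.22,0.95,0],"angular":[0,0,-0.7]},{"dp":[-0.22,0.95,0],"angular":[0,0,-0.7]},{"dp":[-0.22,0.95,0],"angular":[0,0,-0.7]},{"dp":[-0.22,0.95,0],"angular":[0,0,-0.7]},{"dp":[-0.22,0.95,0],"angular":[0,0,-0.7]},{"dp":[-0.22,0.95,0],"angular":[0,0,-0.7]},{"dp":[-0.22,0.95,0],"angular":[0,0,-0.7]},{"dp":[-0.22,0.95,0],"angular":[0,0,-0.7]},{"dp":[-0.22,0.95,0],"angular":[0,0,-0.7]},{"dp":[-0.22,0.9,0],"angular":[0,0,-0.7]},{"dp":[-0.22,0.7,0],"angular":[0,0,-0.7]},{"dp":[-0.1,0.4,0],"angular":[0,0,-0.3]}]' - 80
python3 -m crank '[{"dp":[0,0,0],"angular":[0,0,0]},{"dp":[0,0,0],"angular":[0,0,0]},{"dp":[0,0,0],"angular":[0,0,0]}]'
python3 - <<'E'
from h import *
I,R,K,T=wrist("w3")
E
```

```text
t: 6.7
tcp_pos: [0.4183, 0.2415, 0.1912]
tool_rot: [1.0, -0.014, -0.001, 0.0]
force: [-0.3, -0.5, -5.1]
finger_gap: 0.141
gripper_force: 83.8
t: 7.0
tcp_pos: [0.4203, 0.2393, 0.1915]
tool_rot: [1.0, -0.015, -0.0, 0.0]
force: [-0.2, -0.5, -4.4]
finger_gap: 0.142
gripper_force: 83.8
tcp [0.4203 0.2393 0.1915] yaw -1.72 zax [-7.e-04 -4.e-04 -1.e+00] F [-0.2 -0.5 -4.4] q6 1.89 t 7.0
```

View pics/w3.png

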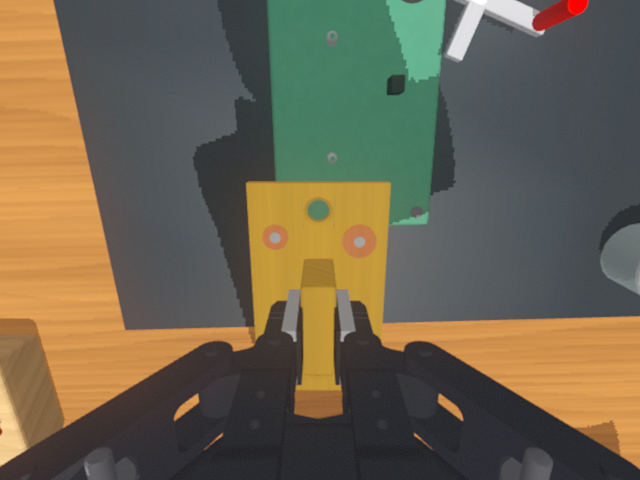

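The wrist view shows both pins, at about (332,37) and (332,158), and the held plate's far hole at (318,210). I'll measure all three, plus the plate's edges.

```bash
python3 - <<'E'
from h import *
d=np.load("w3.npz");I,K,T=d["image"],d["mtx"],d["pose"]; S=cv2.cvtColor(I,cv2.COLOR_BGR2HSV)
def cc(m,o,pr=15):
    n,_,st,ce=cv2.connectedComponentsWithStats(m.astype(np.uint8)); return [(ce[i]+o,st[i].tolist()) for i in range(1,n) if st[i][4]>pr]
for (u,v) in((332,37),(332,158)):
    m=S[v-16:v+17,u-16:u+17,1]<90
    for p,st in cc(m,[u-16,v-16]): print("pin",p.round(1),st,ray(p,K,T,.039)[0].round(4),ray(p,K,T,.032)[0].round(4))
z=0.1915-.030
m=(S[195:226,303:334,0]>45); 
for p,st in cc(m,[303,195]): print("hole",p.round(1),st,ray(p,K,T,z)[0].round(4))
# plate edges
m=(S[...,0]>15)&(S[...,0]<35)&(S[...,1]>120)
L=np.array([[np.flatnonzero(m[v,235:330])[0]+235,v] for v in range(190,255)]);Rr=np.array([[np.flatnonzero(m[v,330:400])[-1]+330,v] for v in range(190,225)])
F=np.array([[u,np.flatnonzero(m[165:200,u])[0]+165] for u in range(255,385)])
for nm,E in(("L",L),("R",Rr),("F",F)):
    p=ray(E,K,T,z)[:,:2]; c=p.mean(0); v=np.linalg.svd(p-c)[2][0]; print(nm,c.round(4),np.degrees(np.arctan2(v[1],v[0])).round(2))
a=np.hstack([cv2.resize(I[v-20:v+20,312:352],(400,400),interpolation=0) for v in(37,158)]);cv2.imwrite("pics/pins.png",a)
E
```

```text
pin [331.4  38.2] [10, 9, 12, 17, 159] [0.5586 0.2268 0.039 ] [0.5602 0.2266 0.032 ]
pin [331.6 157.6] [10, 10, 12, 12, 112] [0.4771 0.2283 0.039 ] [0.4766 0.2281 0.032 ]
hole [317.9 209.5] [5, 6, 21, 18, 308] [0.4624 0.2393 0.1615]
L [0.4575 0.2713] 178.34
R [0.4625 0.2076] 178.91
F [0.4747 0.2382] 87.85
```

View pics/pins.png

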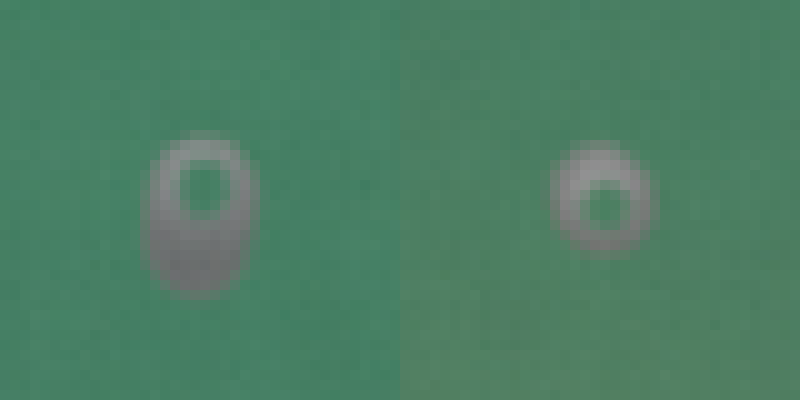

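```bash
python3 - <<'E'
from h import *
d=np.load("w3.npz");K,T=d["mtx"],d["pose"]
p=ray([(331.8,35.3),(332.0,158.0)],K,T,.039); print(p.round(4)); v=p[0]-p[1]; print(np.linalg.norm(v),np.degrees(np.arctan2(v[1],v[0])),p.mean(0))
E
```

```text
[[0.5605 0.2266 0.039 ]
 [0.4767 0.228  0.039 ]]
0.0837469816214644 -1.0153591537306952 [0.51859155 0.22730316 0.039     ]
```

The pins are 83.7 mm apart (84 expected) at yaw −1.0°, with their midpoint at (0.5186, 0.2273). The plate centre is at (0.4204, 0.2405) by the same camera. I'll shift (+98, −13) mm and lower to about 20 mm over the pin tips, then look again.

```bash
python3 -m crank '[{"dp":[0.2,-0.04,0],"angular":[0,0,0.1]},{"dp":[0.5,-0.06,-0.1],"angular":[0,0,0.1]},{"dp":[0.6,-0.08,-0.3],"angular":[0,0,0.1]},{"dp":[0.6,-0.08,-0.5],"angular":[0,0,0.1]},{"dp":[0.6,-0.08,-0.5],"angular":[0,0,0.1]},{"dp":[0.47,-0.06,-0.5],"angular":[0,0,0.1]},{"dp":[0.2,-0.03,-0.5],"angular":[0,0,0.1]},{"dp":[0.1,-0.01,-0.5],"angular":[0,0,0]},{"dp":[0,0,-0.3],"angular":[0,0,0]},{"dp":[0,0,0],"angular":[0,0,0]},{"dp":[0,0,0],"angular":[0,0,0]},{"dp":[0,0,0],"angular":[0,0,0]}]'
python3 - <<'E'
from h import *
I,R,K,T=wrist("w4"); cv2.imwrite("pics/w4c.png",cv2.resize(I[170:250,260:380],(720,480),interpolation=0))
E
```

```text
t: 8.25
tcp_pos: [0.5188, 0.2269, 0.0964]
tool_rot: [1.0, -0.008, 0.001, -0.0]
force: [0.3, -0.2, -5.0]
finger_gap: 0.143
gripper_force: 83.8
tcp [0.5188 0.2269 0.0964] yaw -0.97 zax [ 1.2e-03  3.0e-04 -1.0e+00] F [ 0.3 -0.2 -5. ] q6 1.8 t 8.25
```

View pics/w4c.png

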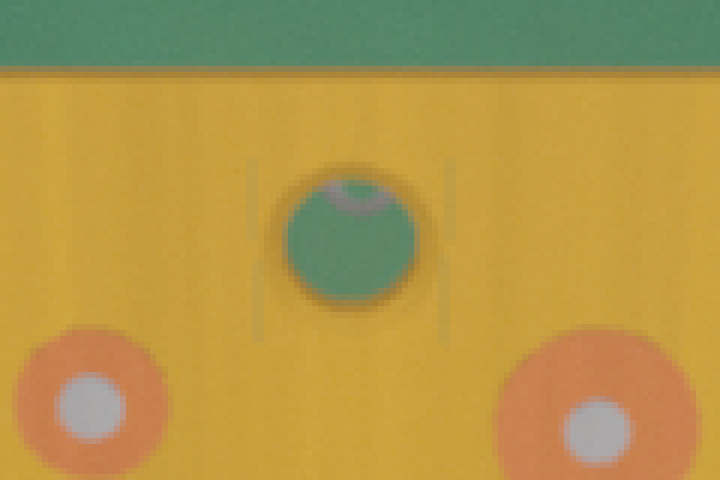

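```bash
python3 - <<'E'
from h import *
d=np.load("w4.npz");K,T=d["mtx"],d["pose"]
print(ray([(317.9,209.3)],K,T,.0664).round(4)); print(ray([(319.5,199.2),(319.5,200.5)],K,T,.039).round(4)); print(ray([(317.9,209.3)],K,T,.0664+.003).round(4),K[0,0],T[:3,3])
E
```

```text
[[0.561  0.2275 0.0664]]
[[0.5607 0.2267 0.039 ]
 [0.56   0.2267 0.039 ]]
[[0.5617 0.2275 0.0694]] 351.1846574240845 [0.59319016 0.22670536 0.2216475 ]
```

The pin tip shows near the top of the hole, as expected from the oblique view. By rays, x agrees within 0.5 mm and the hole is 0.8 mm too far in +y. I'll correct y and lower slowly.

```bash
python3 -m crank '[{"dp":[0,-0.025,-0.15],"angular":[0,0,0]},{"dp":[0,0,-0.2],"angular":[0,0,0]},{"dp":[0,0,-0.2],"angular":[0,0,0]},{"dp":[0,0,-0.1],"angular":[0,0,0]},{"dp":[0,0,-0.1],"angular":[0,0,0]},{"dp":[0,0,-0.08],"angular":[0,0,0]},{"dp":[0,0,0],"angular":[0,0,0]},{"dp":[0,0,0],"angular":[0,0,0]}]'; python3 -c "
from h import *
I,R,K,T=wrist('w5')"
```

```text
t: 9.1
tcp_pos: [0.5188, 0.2258, 0.0707]
tool_rot: [1.0, -0.009, 0.0, -0.0]
force: [0.2, 0.8, -4.2]
finger_gap: 0.144
gripper_force: 83.9
tcp [0.5188 0.2258 0.0707] yaw -1.0 zax [ 1.e-04  0.e+00 -1.e+00] F [ 0.2  0.8 -4.2] q6 1.8 t 9.1
```

No contact force, with the tips now about 4 mm into the holes. I'll continue down.

```bash
python3 -m crank '[{"dp":[0,0,-0.08],"angular":[0,0,0]},{"dp":[0,0,-0.08],"angular":[0,0,0]},{"dp":[0,0,-0.06],"angular":[0,0,0]},{"dp":[0,0,-0.05],"angular":[0,0,0]},{"dp":[0,0,0],"angular":[0,0,0]},{"dp":[0,0,0],"angular":[0,0,0]}]'; python3 -m crank '[{"dp":[0,0,-0.03],"angular":[0,0,0]},{"dp":[0,0,-0.02],"angular":[0,0,0]},{"dp":[0,0,0],"angular":[0,0,0]},{"dp":[0,0,0],"angular":[0,0,0]}]'
```

```text
t: 9.75
tcp_pos: [0.5187, 0.2258, 0.0625]
tool_rot: [1.0, -0.009, -0.0, -0.0]
force: [0.4, 0.7, -4.2]
finger_gap: 0.146
gripper_force: 83.9
t: 10.15
tcp_pos: [0.5188, 0.2258, 0.0615]
tool_rot: [1.0, -0.009, 0.0, -0.0]
force: [-1.6, 0.1, -0.2]
finger_gap: 0.142
gripper_force: 84.6
```

The weight has transferred at TCP z = 0.0615, which fits flush. I'll release part way so the fingers stay clear of the stop block.

```bash
python3 -m crank '[{"dp":[0,0,-0.02],"angular":[0,0,0]},{"dp":[0,0,0],"angular":[0,0,0]}]'; python3 -m crank '[{"dp":[0,0,0],"angular":[0,0,0]},{"dp":[0,0,0],"angular":[0,0,0]},{"dp":[0,0,0],"angular":[0,0,0]},{"dp":[0,0,0],"angular":[0,0,0]},{"dp":[0,0,0],"angular":[0,0,0]},{"dp":[0,0,0.2],"angular":[0,0,0]},{"dp":[0,0,0.4],"angular":[0,0,0]},{"dp":[0,0,0.7],"angular":[0,0,0]},{"dp":[0,0,0.9],"angular":[0,0,0]},{"dp":[0,0,0.9],"angular":[0,0,0]},{"dp":[-0.4,0,0.6],"angular":[0,0,0]},{"dp":[-0.6,0,0.3],"angular":[0,0,0]},{"dp":[-0.6,0,0],"angular":[0,0,0]},{"dp":[-0.6,0,0],"angular":[0,0,0]},{"dp":[-0.4,0,0],"angular":[0,0,0]},{"dp":[0,0,0],"angular":[0,0,0]},{"dp":[0,0,0],"angular":[0,0,0]}]' 0.55
python3 - <<'E'
from h import *
I,R,K,T=wrist("w6")
E
```

```text
t: 10.35
tcp_pos: [0.5188, 0.2259, 0.0615]
tool_rot: [1.0, -0.009, 0.0, -0.0]
force: [-2.5, -0.4, 4.8]
finger_gap: 0.148
gripper_force: 85.4
t: 12.05
tcp_pos: [0.4416, 0.226, 0.1811]
tool_rot: [1.0, -0.009, 0.001, -0.0]
force: [-0.4, -0.5, 0.5]
finger_gap: 0.452
gripper_force: 0.0
tcp [0.4416 0.226  0.1811] yaw -0.99 zax [ 2.e-03  4.e-04 -1.e+00] F [-0.4 -0.5  0.5] q6 1.84 t 12.05
```

View pics/w6.png

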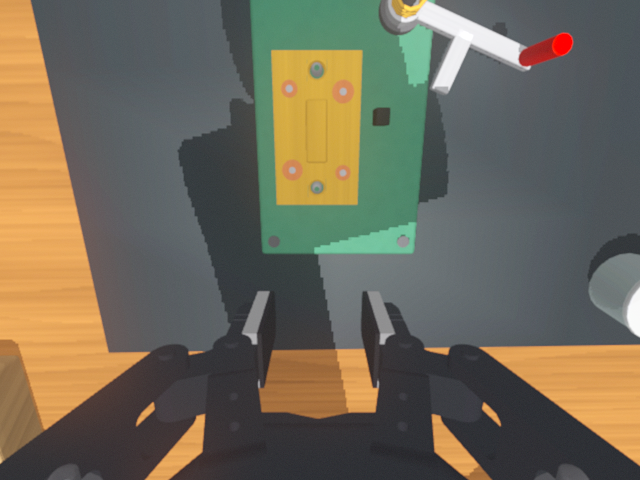

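The plate lies on both pins, with pins at (317,69) and (317,187) in its holes, and it is released. The red post top is at (563,44). I'll move above the post and turn to yaw 68°, so the fingers close along its swing direction.

```bash
python3 -m crank '[{"dp":[0.2,-0.25,0],"angular":[0,0,6]},{"dp":[0.4,-0.47,0],"angular":[0,0,7]},{"dp":[0.4,-0.47,0],"angular":[0,0,7]},{"dp":[0.4,-0.47,0],"angular":[0,0,7]},{"dp":[0.4,-0.47,0],"angular":[0,0,7]},{"dp":[0.5,-0.55,0],"angular":[0,0,7]},{"dp":[0.5,-0.55,0],"angular":[0,0,7]},{"dp":[0.5,-0.55,-0.2],"angular":[0,0,7]},{"dp":[0.4,-0.5,-0.3],"angular":[0,0,7]},{"dp":[0.37,-0.48,-0.3],"angular":[0,0,6.8]},{"dp":[0,0,0],"angular":[0,0,0]},{"dp":[0,0,0],"angular":[0,0,0]},{"dp":[0,0,0],"angular":[0,0,0]}]'
python3 - <<'E'
from h import *
d=np.load("w6.npz");I,K,T=d["image"],d["mtx"],d["pose"]
c=blobs(I,(15,110,50),(35,255,255),1,(262,40,372,215))[0]; print("plate",rect(c,K,T,.031)[1]); print("plate height", T[2,3]-0, [ (T@np.r_[(np.array([u,v,1])-[K[0,2],K[1,2],0])/[K[0,0],K[1,1],1]*d["range_z"][v,u],1])[:3].round(4) for u,v in((300,120),(335,120),(300,197),(335,60),(317,130),(400,200))])
I,R,K,T=wrist("w7")
c=blobs(I,(0,170,70),(8,255,255),1)[0]; print(cv2.boundingRect(c)); cv2.imwrite("pics/w7.png",I)
E
```

```text
t: 13.4
tcp_pos: [0.5625, 0.0835, 0.1567]
tool_rot: [0.83, 0.557, -0.0, -0.0]
force: [-0.7, -0.5, 0.7]
finger_gap: 0.449
gripper_force: 0.0
plate ((518.1324462890625, 227.17135620117188), (64.10202026367188, 109.57552337646484), 88.9794921875)
plate height 0.3064114275249823 [array([0.5266, 0.2392, 0.0309]), array([0.5262, 0.2132, 0.03  ]), array([0.4689, 0.2412, 0.0294]), array([0.5662, 0.2131, 0.0314]), array([0.5189, 0.2266, 0.0652]), array([0.464 , 0.1605, 0.0237])]
tcp [0.5625 0.0835 0.1567] yaw 67.73 zax [-3.e-04  3.e-04 -1.e+00] F [-0.7 -0.5  0.7] q6 0.34 t 13.4
(311, 238, 20, 33)
```

View pics/w7.png

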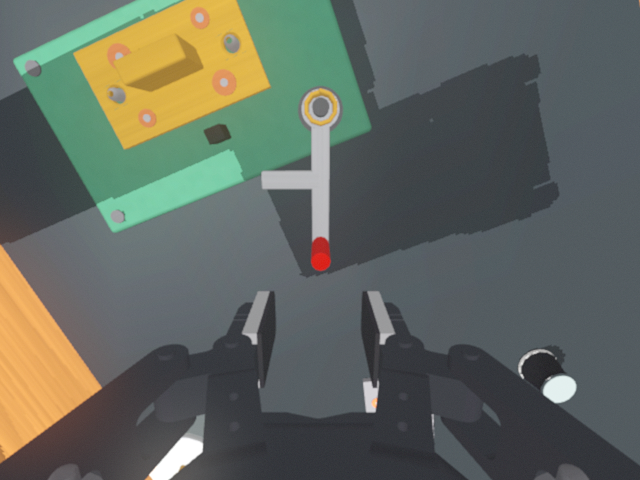

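Plate size and height (z ≈ 0.031 on its top) confirm it is flush. The post is centred between the fingers, with its top at (320,262). I'll check its position by ray.

```bash
python3 -c "
from h import *
d=np.load('w7.npz');K,T=d['mtx'],d['pose']
p=ray([(320.5,261.5),(320.5,107)],K,T,.08); h=ray([(320.5,107)],K,T,.067);print(p.round(4),h.round(4),np.linalg.norm(p[0,:2]-h[0,:2]))"
```

```text
[[0.5636 0.0847 0.08  ]
 [0.5971 0.1665 0.08  ]] [[0.5975 0.1673 0.067 ]] 0.08933701296297969
```

```bash
python3 -m crank '[{"dp":[0.04,0,-0.2],"angular":[0,0,0]},{"dp":[0,0,-0.4],"angular":[0,0,0]},{"dp":[0,0,-0.5],"angular":[0,0,0]},{"dp":[0,0,-0.5],"angular":[0,0,0]},{"dp":[0,0,-0.5],"angular":[0,0,0]},{"dp":[0,0,-0.4],"angular":[0,0,0]},{"dp":[0,0,-0.26],"angular":[0,0,0]},{"dp":[0,0,0],"angular":[0,0,0]},{"dp":[0,0,0],"angular":[0,0,0]}]'
python3 -m crank '[{"dp":[0,0,0],"angular":[0,0,0]},{"dp":[0,0,0],"angular":[0,0,0]},{"dp":[0,0,0],"angular":[0,0,0]},{"dp":[0,0,0],"angular":[0,0,0]},{"dp":[0,0,0],"angular":[0,0,0]},{"dp":[0,0,0],"angular":[0,0,0]},{"dp":[0,0,0],"angular":[0,0,0]}]' 1 40
python3 - <<'E'
import numpy as np
from station import sense
p=sense()["tcp_pos"][:2]; c=np.array([.5978,.1664]); v=p-c; a0=np.degrees(np.arctan2(v[1],v[0]))%360; print(p,np.hypot(*v),a0)
a=np.radians(np.linspace(a0,179,15)); q=c+.09*np.c_[np.cos(a),np.sin(a)]; print((a0-179)/14,(np.diff(q,axis=0)/.03).round(3).tolist())
E
```

```text
t: 14.35
tcp_pos: [0.5641, 0.0831, 0.0737]
tool_rot: [0.83, 0.558, 0.0, 0.0]
force: [-1.3, 0.4, 0.8]
finger_gap: 0.449
gripper_force: 0.0
t: 15.05
tcp_pos: [0.5641, 0.0831, 0.0744]
tool_rot: [0.83, 0.558, 0.0, 0.0]
force: [-1.6, 1.0, 5.8]
finger_gap: 0.12
gripper_force: 39.1
[0.5640881  0.08308503] 0.08987701104932731 247.970170665531
4.926440761823642 [[-0.235, 0.107], [-0.225, 0.127], [-0.213, 0.145], [-0.2, 0.163], [-0.185, 0.18], [-0.169, 0.195], [-0.151, 0.209], [-0.133, 0.221], [-0.113, 0.232], [-0.093, 0.24], [-0.072, 0.248], [-0.051, 0.253], [-0.029, 0.256], [-0.007, 0.258]]
```

The post is gripped, with a gap of about 10–12 mm and the radius and angle matching the model. I'll swing it along the arc in two halves, checking force in between.

```bash
python3 -m crank '[{"dp":[-0.235,0.107,0],"angular":[0,0,-4.9]},{"dp":[-0.225,0.127,0],"angular":[0,0,-4.9]},{"dp":[-0.213,0.145,0],"angular":[0,0,-4.9]},{"dp":[-0.2,0.163,0],"angular":[0,0,-4.9]},{"dp":[-0.185,0.18,0],"angular":[0,0,-4.9]},{"dp":[-0.169,0.195,0],"angular":[0,0,-4.9]},{"dp":[-0.151,0.209,0],"angular":[0,0,-4.9]},{"dp":[0,0,0],"angular":[0,0,0]},{"dp":[0,0,0],"angular":[0,0,0]}]'
```

```text
t: 15.95
tcp_pos: [0.5234, 0.1161, 0.0744]
tool_rot: [0.957, 0.289, 0.001, 0.001]
force: [-0.9, -3.0, 6.2]
finger_gap: 0.122
gripper_force: 39.3
```

```bash
python3 -m crank '[{"dp":[-0.133,0.221,0],"angular":[0,0,-4.9]},{"dp":[-0.113,0.232,0],"angular":[0,0,-4.9]},{"dp":[-0.093,0.24,0],"angular":[0,0,-4.9]},{"dp":[-0.072,0.248,0],"angular":[0,0,-4.9]},{"dp":[-0.051,0.253,0],"angular":[0,0,-4.9]},{"dp":[-0.029,0.256,0],"angular":[0,0,-4.9]},{"dp":[-0.007,0.2,0],"angular":[0,0,-4.9]},{"dp":[0,0,0],"angular":[0,0,0]},{"dp":[0,0,0],"angular":[0,0,0]}]'; python3 -m crank '[{"dp":[0,0.06,0],"angular":[0,0,0]},{"dp":[0,0,0],"angular":[0,0,0]},{"dp":[0,0,0],"angular":[0,0,0]}]'
```

```text
t: 16.85
tcp_pos: [0.5079, 0.1657, 0.0744]
tool_rot: [1.0, -0.006, 0.0, 0.001]
force: [-1.5, -3.0, 7.8]
finger_gap: 0.119
gripper_force: 39.4
t: 17.15
tcp_pos: [0.5079, 0.1672, 0.0744]
tool_rot: [1.0, -0.006, 0.0, 0.001]
force: [-2.4, -3.8, 7.0]
finger_gap: 0.12
gripper_force: 39.4
```

The force is still only the spring's, so I'll push in 1–2 mm steps until the stop shows as a rise in force.

```bash
for i in 1; do python3 -m crank '[{"dp":[0,0.04,0],"angular":[0,0,0]},{"dp":[0,0,0],"angular":[0,0,0]},{"dp":[0,0,0],"angular":[0,0,0]}]'; python3 -m crank '[{"dp":[0,0.04,0],"angular":[0,0,0]},{"dp":[0,0,0],"angular":[0,0,0]},{"dp":[0,0,0],"angular":[0,0,0]}]'; done
```

```text
t: 17.45
tcp_pos: [0.5079, 0.1682, 0.0744]
tool_rot: [1.0, -0.006, 0.0, 0.001]
force: [-1.6, -4.0, 7.3]
finger_gap: 0.124
gripper_force: 39.4
t: 17.75
tcp_pos: [0.508, 0.1685, 0.0744]
tool_rot: [1.0, -0.006, 0.0, 0.001]
force: [-2.9, -8.3, 7.7]
finger_gap: 0.122
gripper_force: 39.5
```

The stop shows at y ≈ 0.1685, where the force rose to 8 N and motion stalled. I'll add a small preload and check from the top camera.

```bash
python3 -m crank '[{"dp":[0,0.03,0],"angular":[0,0,0]},{"dp":[0,0,0],"angular":[0,0,0]},{"dp":[0,0,0],"angular":[0,0,0]},{"dp":[0,0,0],"angular":[0,0,0]}]'
python3 - <<'E'
from h import *
I,R,K,T=wrist("w8")
E
```

```text
t: 18.15
tcp_pos: [0.5079, 0.1688, 0.0743]
tool_rot: [1.0, -0.006, -0.0, 0.002]
force: [-1.1, -11.2, 7.8]
finger_gap: 0.122
gripper_force: 39.6
tcp [0.5079 0.1688 0.0743] yaw -0.64 zax [-2.0e-04 -3.9e-03 -1.0e+00] F [ -1.1 -11.2   7.8] q6 1.7 t 18.15
```

View pics/w8.png

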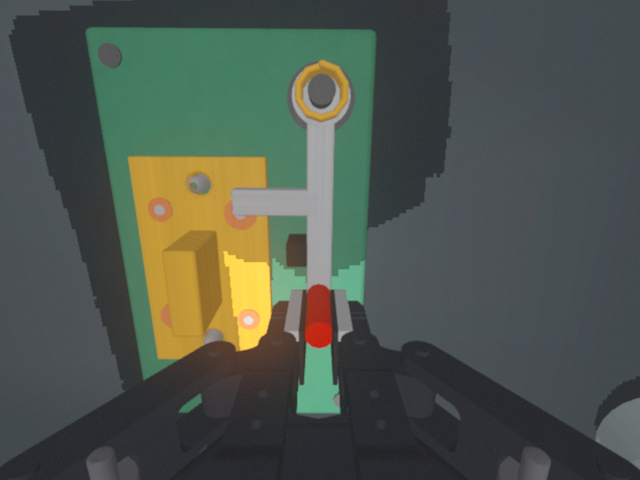

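The arm lies along the fixture's −x against the stop block at (297,250). Its tongue reaches over the plate at (240,202), and the plate is still on its pins with the post held. I'll hand in.

```bash
python3 -c "
from station import order
print(order.sign_off())"
```

```text
the job is handed in; nothing more can be done
None
```

The backplate is seated flush on both pins and released, and the clamp arm is held against its stop with the tongue over the plate; I handed the job in at about 18 s of the 56 s allowed, with no verdict returned.

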